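# Slide the ware board home on the drying rack

### The arm

A 6-joint arm with a two-finger parallel gripper is mounted at the origin on the work surface. World frame = base frame: x ahead of the robot, y to its left, z up, the work surface at z = 0. Lengths are in m, angles in rad, forces in N, time in s.
With the tool pointing down it reaches from about 0.375 to 0.9 m from the base axis. Payload 3.1 kg.
Tool frame: the origin (TCP) lies at the centre of the arm's flange, where the gripper is bolted on; the fingertips stand 173 mm ahead of it and the grasp point (between the pads) lies 155 mm ahead of it; z points along the fingers, x is the direction in which the jaws open and shut, and the axes are right-handed (so a half turn about z gives the same grasp; the last joint's range is limited). The gripper opens to 85 mm and grips with 20 to 120 N. Pads are 22 mm wide; open, the fingers measure 114 mm over their backs; the gripper's body (76 mm by 85 mm) begins 54 mm behind the grasp point. The pads swing forward as they close: fully open they stand 13 mm farther back than shut.
Start: joints at [1.067, 0.527, 1.433, -0, 1.181, -0.178], TCP at [0.2, 0.592, 0.405] pointing down, gripper open.
Joint ranges: [-3.08, 3.08], [-0.75, 2.2], [0.22, 2.44], [-1.43, 4.57], [0, 2.65], [-2.85, 2.85]. Speed limits (rad/s): [2.79, 2.79, 3.14, 3.14, 3.14, 3.14].

### API

Orientations are given as a unit quaternion [x, y, z, w].
In Python, from station import manip gives the robot as it stands.
- The arm moves only by the shell command python3 -m jog 'ROWS' [OPENING] [FORCE]. ROWS is JSON, a list that holds one entry, the list of rows, each a list of 4 numbers: the shift along the world's x, y, z in mm, then the turn about the world's z in degrees. A call has exactly 8 rows; each row shifts and turns the commanded pose from where the row before left it; what a row does not reach is not made up. A row lasts 1/8 s, in which the tool goes at most 62.5 mm and 10.7 degrees, less where a joint would pass 70% of its speed; a pose out of reach is approached as far as the arm can. A call is refused whole if a number of a shift passes 62.5 or a number of a turn 10.7, either way. A call with a gripper value outside its range is refused whole. OPENING is the opening in per cent of the stroke, from 0 (shut) to 100 (fully open), set as the call begins (- or left out, the last holds). The fingers move at their own pace and stop on an object; FORCE is the grip in N (left out, the last holds). Time passes only in rows, so rows that do not move let the fingers close, or fill a call up. It gives the time, the measured TCP pose, the force and the opening at its end, in the units of the state.
- manip.sense(): the state, without advancing time (a new reading comes with each control period).
- manip.snapshot(name): name is "scene" or "top"; returns the picture (384x512x3 uint8, red, green, blue); there is no depth.
- manip.camera_info(name): a dict with "fx", "fy", "cx", "cy" (pixels), "k1" (the pictures are not rectified: a ray, as slopes to the right and down, at radius r is drawn at 1 + k1 r^2 times it, then the intrinsics apply), "R" (3x3) and "t" (3): a world point X has camera coordinates R X + t. Camera axes: x right, y down, z forward; pixel columns grow to the right and rows downward; lengths in m; the calibration is good to about 2 mm. A picture is of the moment at which its call begins. camera_info takes no time and is no camera call.
- manip.sign_off(): hands the job in, once; it reports no verdict.
The state is a dict: "t": time; "q": joint angles; "qd": joint speeds; "tau": joint torques, N m; "tcp_pos": TCP position; "tool_rot": TCP orientation; "force": force on the tool from outside, world axes, zero at the start; "ft_torque": the same for the moment, N m; "finger_gap": opening from 0.0 (shut) to 1.0 (fully open).
Only numpy, scipy, OpenCV 4.12 (cv2) and the standard library are available. Lean on these libraries where they do the work, as an engineer would, in place of code of your own. Each camera call takes 0.05 s, during which the arm holds its last target. There are 200 camera calls.

### The job

With a fingertip against its trailing edge, gently push the ware board along the rails of the drying rack until you feel its cross cleat drop into the notches in the rails, then take the hand away and leave it seated there. Do not grip or lift the board; the clay pieces on it must stay standing on it and not be touched, and the bottle, brush mug and jar must stay where they are.

Things in the scene. Friction and masses are not known exactly. Their poses are not given: they have to be found in the camera images.
- rack: Fixed wooden drying rack, 480 x 214 x 76 mm high. Origin: centre of its footprint, on the table; x axis along the rails, pointing the way the board must slide (roughly to the robot's left). Two rails, 34 mm wide, at y = +-77 mm, flat tops at z = 60 mm; side guides outside them (inner faces y = +-95 mm) up to z = 76 mm. Open between the rails but for cross bars (top z = 27 mm) at x = +-190 mm.
- notch (a point): Middle between the two rails' notches, at the height of their floor: rack x = 150 mm, y = 0, z = 53 mm. Each notch is 22 mm long along the rail (x = 139 to 161 mm), 7 mm deep, with upright walls; the rails go on 79 mm beyond it, with no other end stop.
- board: Loose plywood ware board on the rails, 0.4 to 0.6 kg, with four clay pieces on top. Panel 200 mm long (x, along the slide), 186 mm wide (y), 18 mm thick. Origin: centre of the panel's underside, at height 69 mm on the rails. 9 mm high runners below: one cross cleat near the leading end, two feet at x = -85 mm. Starts 80 to 180 mm short of the notch; sliding friction 2 to 7 N.
- cleat (a point): Middle of the lower face of the board's cross cleat (14 mm long, 176 mm wide, spans both rails; board x = +85 mm, z = -9 mm). Height 60 mm on the rails. Over the notches the leading end drops 7 mm (cleat height 53 mm, board sloping 2.4 degrees) and the notch's far wall then stops the board, the cleat within about 5 mm of the notch point.
- push_edge (a point): Middle of the board's trailing edge face, the face to push (board x = -100 mm, z = +9 mm: half-way up the 18 mm thick panel, so at height 78 mm). 185 mm behind the cleat's middle. Free space before it and below it between the rails.
- clay0: Clay piece 0: dark pebble-like disc, 48 mm across, 18 mm high, standing loose on the board's top (origin at the centre of its underside); it rides along and is not to be touched.
- clay1: Clay piece 1: dark pebble-like disc, 48 mm across, 18 mm high, standing loose on the board's top (origin at the centre of its underside); it rides along and is not to be touched.
- clay2: Clay piece 2: dark pebble-like disc, 48 mm across, 18 mm high, standing loose on the board's top (origin at the centre of its underside); it rides along and is not to be touched.
- clay3: Clay piece 3: dark pebble-like disc, 48 mm across, 18 mm high, standing loose on the board's top (origin at the centre of its underside); it rides along and is not to be touched.
- bottle: Bystander: closed green bottle, 64 mm across, 170 mm high, origin at its base; stands beyond the rack's far side or its leading end.
- brushmug: Bystander: white mug, 76 mm across, 90 mm high with brushes up to 165 mm, origin at its base; stands beyond the rack's far side or its leading end.
- jar: Bystander: amber jar with steel lid, 66 mm across, 75 mm high, origin at its base; stands beyond the rack's far side or its leading end.

How it is judged:
At the end, for the whole second after the job is handed in: The board's cleat lies down in the notches: within 7 mm of the notch point along the rails, 6 mm across and its lower face within 3 mm above the notch floor; the board is at rest, within 0.08 rad of level and of the rails' direction; all four clay pieces stand at rest on the board (x of cleat in the frame of rack between 0.143 and 0.157 m and y of cleat in the frame of rack between -0.006 and 0.006 m and z of cleat in the frame of rack between 0.049 and 0.056 m and angle between board's own z axis and vertical below 0.08 rad and angle between the x axis of board and the x axis of rack, either way round below 0.08 rad and linear speed of each of board, clay0, clay1, clay2, clay3 below 0.01 m/s and x of clay0 in the frame of board between -0.1 and 0.1 m and y of clay0 in the frame of board between -0.093 and 0.093 m and z of clay0 in the frame of board between 0.013 and 0.023 m and angle between each of clay0, clay1, clay2, clay3's own z axis and vertical below 0.3 rad and x of clay1 in the frame of board between -0.1 and 0.1 m and y of clay1 in the frame of board between -0.093 and 0.093 m and z of clay1 in the frame of board between 0.013 and 0.023 m and x of clay2 in the frame of board between -0.1 and 0.1 m and y of clay2 in the frame of board between -0.093 and 0.093 m and z of clay2 in the frame of board between 0.013 and 0.023 m and x of clay3 in the frame of board between -0.1 and 0.1 m and y of clay3 in the frame of board between -0.093 and 0.093 m and z of clay3 in the frame of board between 0.013 and 0.023 m); the robot touches nothing.
It fails at once if the board is lifted or tipped off its rails (height (world z) of board above 0.084 m or height (world z) of cleat above 0.072 m or angle between board's own z axis and vertical above 0.15 rad).
It fails at once if the board is rammed or pressed with more than 40 N (contact force between the fingers and board above 40 N).
It fails at once if a clay piece is touched by the robot (contact force between any of the fingers, the arm and clay0 above 0.3 N or contact force between any of the fingers, the arm and clay1 above 0.3 N or contact force between any of the fingers, the arm and clay2 above 0.3 N or contact force between any of the fingers, the arm and clay3 above 0.3 N).
It fails at once if a clay piece is lifted, tipped or falls off the board (z of any of clay0, clay1, clay2, clay3 in the frame of board above 0.032 m or z of any of clay0, clay1, clay2, clay3 in the frame of board below 0.005 m or angle between any of clay0, clay1, clay2, clay3's own z axis and vertical above 0.5 rad).
It fails at once if the bottle, mug or jar is pushed away by more than 30 mm or knocked over (distance of any of bottle, brushmug, jar from where it was at the start of the episode above 0.03 m or angle between any of bottle, brushmug, jar's own z axis and vertical above 0.4 rad).
It also fails if it takes over 35 s, if anything falls off the work surface, if the arm or the gripper's body presses on something with over 40 N, if the wrist force passes 120 N, or if a joint passes its speed limit or range.

## Working session

There is one attempt and no reset: what is moved stays moved. The work goes in short steps, Python scripts to look and compute and a shell command to move; the robot and the scene stay as the last step left them, time stands still between calls to the robot, and variables do not carry over. Pictures are saved under pics/ and viewed, about 8 in all and at most 12, crops included, and the job is handed in when it is done.

```bash
mkdir -p pics; ls; python3 - <<'E'
from station import manip
import cv2
for n in("scene","top"):
    cv2.imwrite(f"pics/{n}0.png",cv2.cvtColor(manip.snapshot(n),cv2.COLOR_RGB2BGR))
    c=manip.camera_info(n);print(n,c)
print(manip.sense())
E
```

```text
pics
scene {'fx': 433.6242779118124, 'fy': 433.6242779118124, 'cx': 251.22522794517775, 'cy': 192.77468443123942, 'k1': 0.03244604318497564, 'R': array([[ 0.29344761,  0.95593644, -0.0086035 ],
       [ 0.80240776, -0.25119037, -0.54133648],
       [-0.51964439,  0.15195038, -0.84076203]]), 't': array([-0.28411746, -0.41378316,  1.3761906 ])}
top {'fx': 383.6801345691414, 'fy': 383.6801345691414, 'cx': 261.82495891642594, 'cy': 191.88134544468866, 'k1': -0.0927906143298288, 'R': array([[-0.00349782, -0.99998696,  0.00371996],
       [-0.98433436,  0.00278727, -0.17628982],
       [ 0.17627715, -0.00427831, -0.98433128]]), 't': array([0.13507219, 0.61181852, 0.96585182])}
{'t': 0.1, 'q': array([ 1.06647858e+00,  5.28344132e-01,  1.43377541e+00, -5.04657598e-06,
        1.18145127e+00, -1.78498942e-01]), 'qd': array([-0.00081383, -0.0012267 , -0.00206455, -0.0003681 , -0.0021064 ,
       -0.00028482]), 'tau': array([-9.86507916e-05, -4.43301809e+01, -1.78585446e+01, -2.57590864e-04,
        3.87767228e-03,  6.15378553e-06]), 'tcp_pos': array([0.199868  , 0.59184327, 0.40384863]), 'tool_rot': array([ 8.12428923e-01,  5.83059402e-01, -8.92178876e-04,  4.26961242e-04]), 'force': array([ 0.39909734, -0.86657933, -0.74308349]), 'ft_torque': array([ 0.00861894, -0.00240338,  0.0261202 ]), 'finger_gap': 1.001781991537014}
```

View pics/top0.png

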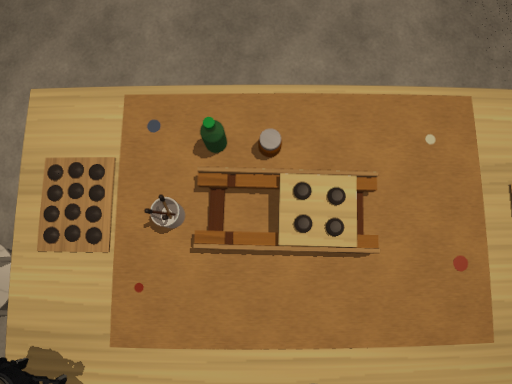

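View pics/scene0.png

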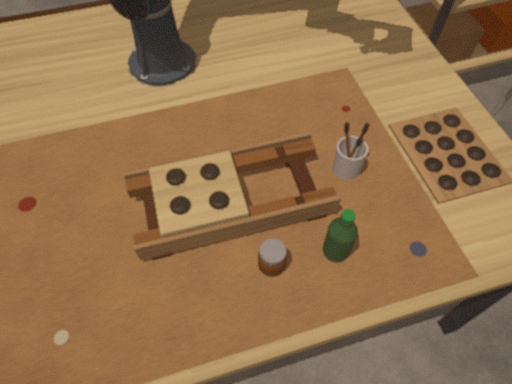

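Top view: board at cols 279–357, rows 174–248, trailing edge at col 357; the notches look like dark patches near col 230. The slide is to image left (+y), with the mug beyond the leading end.

```bash
cat > h.py <<'E'
from station import manip
import cv2, numpy as np
def ray(cam,px,z):
    c=manip.camera_info(cam); K=np.array([[c['fx'],0,c['cx']],[0,c['fy'],c['cy']],[0,0,1]])
    u=cv2.undistortPoints(np.array(px,float).reshape(-1,1,2),K,np.array([c['k1'],0,0,0.]))[:,0]
    d=np.c_[u,np.ones(len(u))]@c['R']; o=-c['R'].T@c['t']
    return o+d*((z-o[2])/d[:,2])[:,None]
def board(cam):
    im=manip.snapshot(cam); hsv=cv2.cvtColor(im,cv2.COLOR_RGB2HSV)
    roi=np.zeros(im.shape[:2],np.uint8)
    if cam=='top': roi[165:256,190:385]=1
    else: roi[130:260,120:345]=1
    m=cv2.inRange(hsv,(15,40,150),(35,160,255))*roi
    m=cv2.morphologyEx(m,cv2.MORPH_OPEN,np.ones((5,5),np.uint8))
    cs,_=cv2.findContours(m,cv2.RETR_EXTERNAL,cv2.CHAIN_APPROX_NONE); c=max(cs,key=cv2.contourArea)
    return im,c
E
python3 - <<'E'
from h import *
np.set_printoptions(precision=4,suppress=True)
for cam in('top','scene'):
    im,c=board(cam)
    W=ray(cam,c[:,0],0.087)[:,:2]
    r=cv2.minAreaRect((W*1000).astype(np.float32)); print(cam,r, cv2.boxPoints(r).tolist())
im=cv2.imread('pics/top0.png')[155:265,185:390]
cv2.imwrite('pics/c1.png',cv2.resize(im,None,fx=3.9,fy=3.9,interpolation=cv2.INTER_CUBIC))
E
```

```text
top ((566.0930786132812, -9.538238525390625), (198.5778350830078, 194.62197875976562), 87.50393676757812) [[464.5503234863281, -104.49497985839844], [658.9876708984375, -112.97091674804688], [667.6358642578125, 85.41850280761719], [473.198486328125, 93.89443969726562]]
scene ((559.994873046875, -7.4508514404296875), (202.8004608154297, 194.86317443847656), 87.49102783203125) [[458.2178039550781, -104.48872375488281], [652.8941650390625, -113.01902770996094], [661.77197265625, 89.58702087402344], [467.0955810546875, 98.11732482910156]]
```

View pics/c1.png

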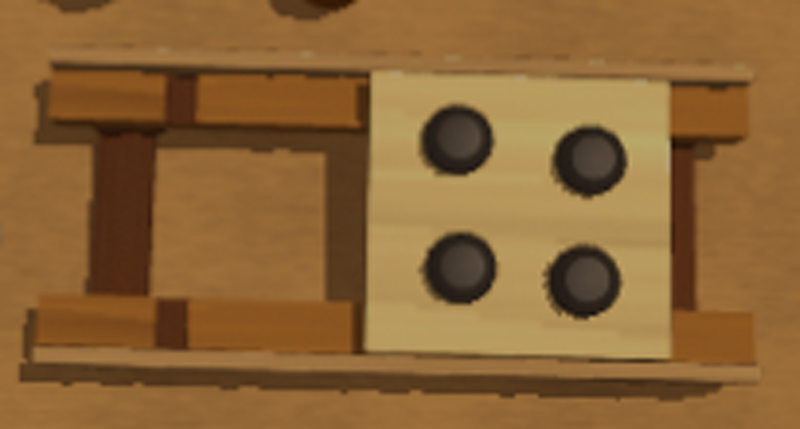

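The crop shows notch centres at crop (181,98) and (172,324), and rail ends near x=50/748 (upper) and 37/752 (lower).

```bash
python3 - <<'E'
from h import *
np.set_printoptions(precision=4,suppress=True)
f=lambda p:[(185+x/3.9,155+y/3.9) for x,y in p]
N=ray('top',f([(181,98),(172,324)]),.06); print('notch',N,N.mean(0))
E=ray('top',f([(50,95),(748,112),(37,322),(752,338)]),.06); print('railends',E,E.mean(0))
d=N[0]-N[1]; print('dir from notches',np.degrees(np.arctan2(d[0],-d[1])) , np.linalg.norm(d))
for i in(0,2):
    d=E[i]-E[i+1];print(np.linalg.norm(d),np.degrees(np.arctan2(d[1],d[0])))
G=ray('top',f([(52,50),(750,70),(35,360),(757,382)]),.076);print('guides',G)
for i in(0,2):
    d=G[i]-G[i+1];print(np.linalg.norm(d),np.degrees(np.arctan2(d[1],d[0])))
E
```

```text
notch [[0.6432 0.2139 0.06  ]
 [0.4898 0.2184 0.06  ]] [0.5665 0.2161 0.06  ]
railends [[ 0.6456  0.3035  0.06  ]
 [ 0.6325 -0.1749  0.06  ]
 [ 0.4912  0.3084  0.06  ]
 [ 0.4782 -0.1693  0.06  ]] [0.5619 0.0669 0.06  ]
dir from notches 88.32737553169927 0.15340344150954335
0.4786121800028992 88.44035577995191
0.4779389136549715 88.44793152518874
guides [[ 0.6732  0.3004  0.076 ]
 [ 0.6584 -0.173   0.076 ]
 [ 0.4655  0.3064  0.076 ]
 [ 0.4487 -0.1664  0.076 ]]
0.47358903250653384 88.20878337760641
0.4730801284378125 87.9658836351965
```

```bash
python3 -m jog '[[[22,-47,0,-9.1],[22,-47,0,-9.1],[22,-47,0,-9.1],[22,-47,0,-9.1],[22,-47,0,-9.1],[22,-47,0,-9.1],[22,-47,0,-9.1],[22,-47,0,-9.1]]]' 0 40
python3 -m jog '[[[22,-47,0,0],[22,-47,0,0],[22,-47,0,0],[22,-47,0,0],[22,-47,0,0],[22,-47,0,0],[24,-47,0,0],[25,-47,0,0]]]'
```

```text
t: 1.2
tcp_pos: [0.3765, 0.2146, 0.4048]
tool_rot: [1.0, -0.015, 0.0, -0.0]
force: [0.8, -0.8, 0.4]
finger_gap: -0.002
t: 2.2
tcp_pos: [0.5575, -0.1615, 0.4046]
tool_rot: [1.0, -0.013, -0.0, -0.0]
force: [0.4, -0.5, 0.7]
finger_gap: -0.001
```

```bash
python3 -m jog '[[[0,0,-23,0],[0,0,-23,0],[0,0,-23,0],[0,0,-23,0],[0,0,-23,0],[0,0,-23,0],[0,0,-20,0],[0,0,-6,0]]]'
python3 - <<'E'
from h import *
print(manip.sense()['force'],manip.sense()['tcp_pos'])
a=manip.snapshot('scene')[110:270,90:350];b=manip.snapshot('top')[130:290,190:450]
im=np.vstack([a,b]);cv2.imwrite('pics/c2.png',cv2.resize(cv2.cvtColor(im,cv2.COLOR_RGB2BGR),None,fx=1.85,fy=1.85))
E
```

```text
t: 3.2
tcp_pos: [0.5566, -0.1597, 0.2394]
tool_rot: [1.0, -0.013, -0.001, -0.001]
force: [0.5, 0.2, -0.7]
finger_gap: -0.001
[ 0.52648563  0.18840212 -0.72227209] [ 0.556599   -0.15970745  0.23936991]
```

View pics/c2.png

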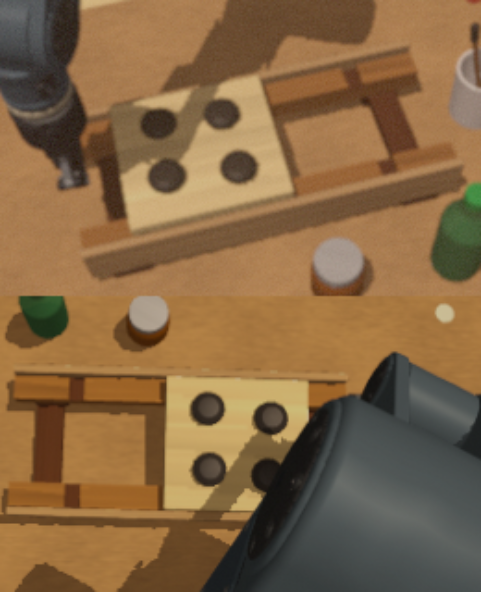

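The fingers are clear behind the trailing edge, low enough and centred. I'll approach slowly.

```bash
python3 -m jog '[[[0,8,0,0],[0,8,0,0],[0,6,0,0],[0,4,0,0],[0,3,0,0],[0,3,0,0],[0,2,0,0],[0,2,0,0]]]'
python3 -m jog '[[[0,2,0,0],[0,2,0,0],[0,2,0,0],[0,2,0,0],[0,2,0,0],[0,2,0,0],[0,2,0,0],[0,2,0,0]]]'
```

```text
t: 4.3
tcp_pos: [0.557, -0.1239, 0.2407]
tool_rot: [1.0, -0.013, 0.0, 0.0]
force: [1.0, 0.1, -0.8]
finger_gap: 0.001
t: 5.3
tcp_pos: [0.557, -0.1078, 0.2407]
tool_rot: [1.0, -0.013, 0.0, 0.0]
force: [0.7, -4.1, -1.8]
finger_gap: -0.003
```

```bash
python3 -m jog '[[[0,3,0,0],[0,3,0,0],[0,4,0,0],[0,4,0,0],[0,4,0,0],[1,4,0,0],[0,4,0,0],[0,4,0,0]]]'
python3 -m jog '[[[0,4,0,0],[0,4,0,0],[0,4,0,0],[0,4,0,0],[0,4,0,0],[1,4,0,0],[0,4,0,0],[0,4,0,0]]]'
```

```text
t: 6.3
tcp_pos: [0.558, -0.0776, 0.2407]
tool_rot: [1.0, -0.013, -0.0, 0.0]
force: [0.0, -4.5, -1.3]
finger_gap: -0.002
t: 7.3
tcp_pos: [0.559, -0.0456, 0.2407]
tool_rot: [1.0, -0.013, 0.0, -0.0]
force: [-0.2, -4.6, -1.2]
finger_gap: 0.0
```

```bash
python3 -m jog '[[[0,4,0,0],[0,4,0,0],[0,4,0,0],[1,4,0,0],[0,4,0,0],[0,3,0,0],[0,3,0,0],[0,2,0,0]]]'
python3 - <<'E'
from h import *
np.set_printoptions(precision=4,suppress=True)
print(manip.sense()['force'],manip.sense()['tcp_pos'])
im,c=board('scene'); r=cv2.minAreaRect((ray('scene',c[:,0],.087)[:,:2]*1000).astype(np.float32)); print(cv2.boxPoints(r))
a=im[110:270,90:350];b=manip.snapshot('top')[130:290,190:450]
im=np.vstack([a,b]);cv2.imwrite('pics/c3.png',cv2.resize(cv2.cvtColor(im,cv2.COLOR_RGB2BGR),None,fx=1.85,fy=1.85))
E
```

```text
t: 8.3
tcp_pos: [0.56, -0.0177, 0.2407]
tool_rot: [1.0, -0.013, -0.0, -0.0]
force: [0.2, -4.3, -1.4]
finger_gap: 0.004
[ 0.1793 -4.3483 -1.4442] [ 0.56   -0.0177  0.2407]
[[467.0397 -10.2539]
 [657.6658 -14.3248]
 [662.1819 197.1487]
 [471.5557 201.2196]]
```

View pics/c3.png

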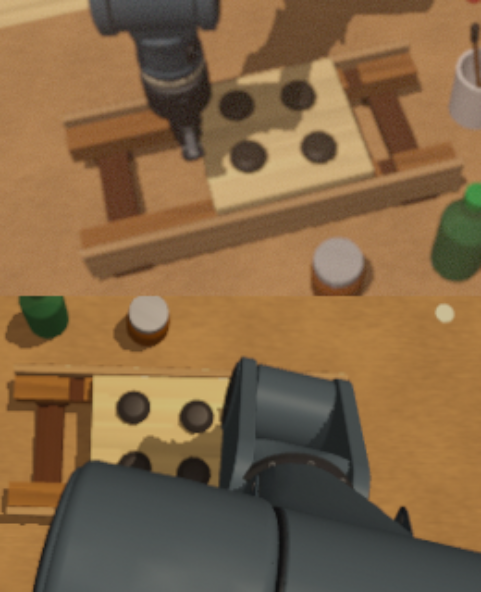

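The board is sliding straight with a steady 4.4 N; its leading edge is now about at the notch. About 35 mm remain, so I'll go slower.

```bash
python3 -m jog '[[[0,3,0,0],[0,3,0,0],[1,3,0,0],[0,3,0,0],[0,3,0,0],[0,3,0,0],[0,3,0,0],[0,2,0,0]]]'
python3 -m jog '[[[0,1,0,0],[0,1,0,0],[0,1,0,0],[0,1,0,0],[0,1,0,0],[0,1,0,0],[0,1,0,0],[0,1,0,0]]]'
```

```text
t: 9.4
tcp_pos: [0.561, 0.0054, 0.2407]
tool_rot: [1.0, -0.013, -0.0, -0.0]
force: [-0.1, -5.0, -1.2]
finger_gap: 0.0
t: 10.4
tcp_pos: [0.561, 0.0132, 0.2407]
tool_rot: [1.0, -0.013, -0.0, -0.0]
force: [-0.1, -4.1, -1.4]
finger_gap: 0.004
```

Still sliding. Next, short pushes with the force checked after each.

```bash
python3 -m jog '[[[0,0.5,0,0],[0,0.5,0,0],[0,0.5,0,0],[0,0.5,0,0],[0,0.5,0,0],[0,0.5,0,0],[0,0.5,0,0],[0,0.5,0,0]]]'
```

```text
t: 11.4
tcp_pos: [0.561, 0.0172, 0.2407]
tool_rot: [1.0, -0.013, -0.0, -0.0]
force: [-0.7, -4.1, -0.4]
finger_gap: -0.001
```

```bash
python3 -m jog '[[[0,0.5,0,0],[0,0.5,0,0],[0,0.5,0,0],[0,0.5,0,0],[0,0.5,0,0],[0,0.5,0,0],[0,0,0,0],[0,0,0,0]]]'
```

```text
t: 12.4
tcp_pos: [0.561, 0.0199, 0.2408]
tool_rot: [1.0, -0.013, 0.0, 0.0]
force: [-0.6, -5.0, -0.0]
finger_gap: 0.001
```

```bash
python3 -m jog '[[[0,0.5,0,0],[0,0.5,0,0],[0,0.5,0,0],[0,0.5,0,0],[0,0,0,0],[0,0,0,0],[0,0,0,0],[0,0,0,0]]]'
```

```text
t: 13.4
tcp_pos: [0.5611, 0.0219, 0.2408]
tool_rot: [1.0, -0.013, 0.0, 0.0]
force: [0.4, -4.9, 0.1]
finger_gap: 0.003
```

```bash
python3 -m jog '[[[0,0.5,0,0],[0,0.5,0,0],[0,0.5,0,0],[0,0.5,0,0],[0,0,0,0],[0,0,0,0],[0,0,0,0],[0,0,0,0]]]'
python3 - <<'E'
from h import *
a=manip.snapshot('scene')[120:240,170:350]
cv2.imwrite('pics/c4.png',cv2.resize(cv2.cvtColor(a,cv2.COLOR_RGB2BGR),None,fx=4.4,fy=4.4,interpolation=cv2.INTER_CUBIC))
E
```

```text
t: 14.4
tcp_pos: [0.5611, 0.024, 0.2408]
tool_rot: [1.0, -0.013, 0.0, 0.0]
force: [0.0, -5.4, 0.1]
finger_gap: -0.0
```

View pics/c4.png

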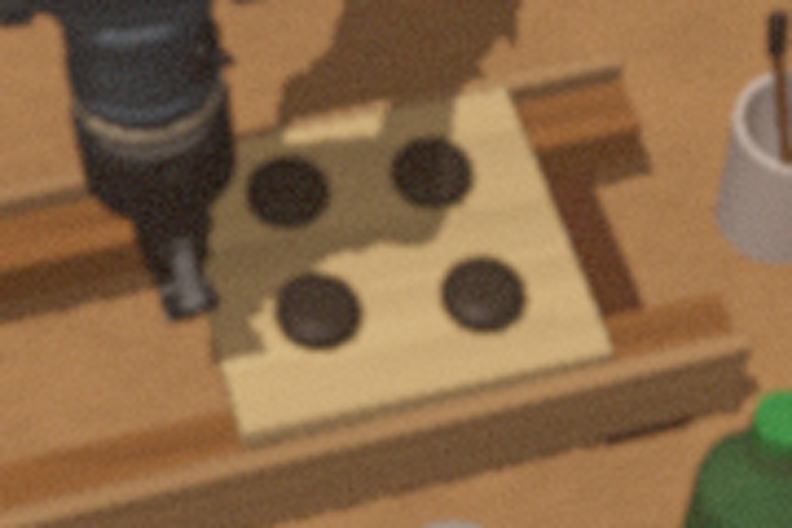

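```bash
python3 -m jog '[[[0,0.5,0,0],[0,0.5,0,0],[0,0.5,0,0],[0,0,0,0],[0,0,0,0],[0,0,0,0],[0,0,0,0],[0,0,0,0]]]'
```

```text
t: 15.45
tcp_pos: [0.5611, 0.0255, 0.2408]
tool_rot: [1.0, -0.013, 0.0, 0.0]
force: [-0.3, -5.0, -0.3]
finger_gap: 0.001
```

```bash
python3 -m jog '[[[0,0.5,0,0],[0,0.5,0,0],[0,0,0,0],[0,0,0,0],[0,0,0,0],[0,0,0,0],[0,0,0,0],[0,0,0,0]]]'
python3 - <<'E'
from h import *
np.set_printoptions(precision=1,suppress=True)
# compare heights at leading edge by two-view: leading-edge side corners
im,c=board('scene'); h=c[:,0]
W=ray('scene',h,.087)*1000; print('scene lead y max',np.sort(W[:,1])[-5:])
im,c=board('top'); W=ray('top',c[:,0],.087)*1000; print('top lead',np.sort(W[:,1])[-5:], W[np.argmax(W[:,1])])
a=im[150:270,185:345]
cv2.imwrite('pics/c5.png',cv2.resize(cv2.cvtColor(a,cv2.COLOR_RGB2BGR),None,fx=4.8,fy=4.8,interpolation=cv2.INTER_CUBIC))
E
```

```text
t: 16.45
tcp_pos: [0.5611, 0.0265, 0.2408]
tool_rot: [1.0, -0.013, 0.0, 0.0]
force: [0.8, -5.2, -0.7]
finger_gap: 0.001
scene lead y max [239.4 239.5 240.4 240.4 241.5]
top lead [236.9 237.  237.  237.1 237.1] [521.3 237.1  87. ]
```

View pics/c5.png

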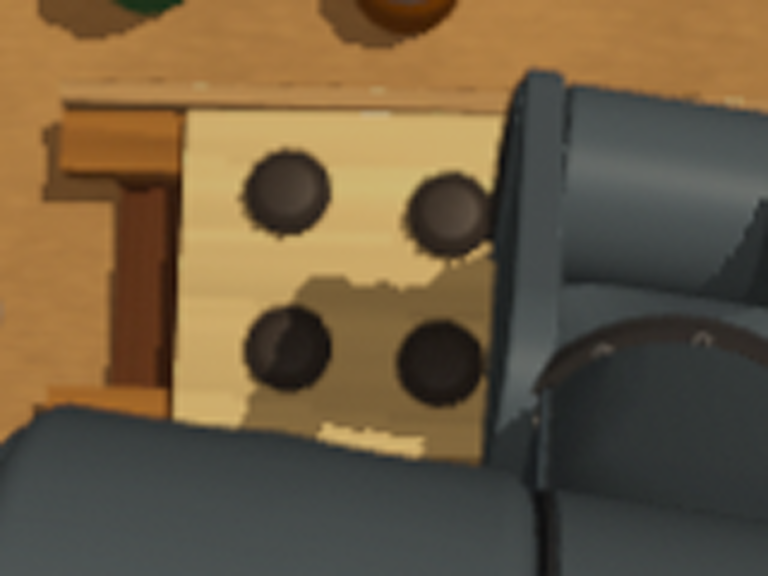

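```bash
cat > tilt.py <<'E'
from h import *
im,c=board('scene'); W=ray('scene',c[:,0],.087)*1000
y0,y1=W[:,1].min(),W[:,1].max()
xs=[];ys=np.arange(y0+15,y1-15,4)
for y in ys:
    xs.append(W[abs(W[:,1]-y)<4,0].max())
p=np.polyfit(ys,xs,1);print('high-x edge slope',p[0],'x at ends',np.round(np.polyval(p,[y0,y1]),1),'y',y0,y1,'res',np.std(np.polyval(p,ys)-xs))
E
python3 tilt.py; python3 - <<'E'
# baseline from first saved picture
import h,cv2
h.manip=type('M',(),dict(snapshot=staticmethod(lambda n:cv2.cvtColor(cv2.imread('pics/scene0.png'),cv2.COLOR_BGR2RGB)),camera_info=staticmethod(h.manip.camera_info)))
exec(open('tilt.py').read().replace('from h import *','from h import *'))
E
```

```text
high-x edge slope 0.04904070927748081 x at ends [657.5 667.8] y 31.651634595595056 242.5400466918099 res 0.3175256151727055
high-x edge slope 0.032134118460396814 x at ends [653.  659.7] y -111.47831888674725 98.69001505321165 res 0.2683126299047147
```

The apparent slope in the scene view (+0.017 against about +0.022 expected for the tilt) and the change in Fz both suggest the cleat has dropped. A few careful 1 mm pushes should meet the far wall.

```bash
python3 -m jog '[[[0,0.5,0,0],[0,0.5,0,0],[0,0,0,0],[0,0,0,0],[0,0,0,0],[0,0,0,0],[0,0,0,0],[0,0,0,0]]]'
```

```text
t: 17.6
tcp_pos: [0.5611, 0.0272, 0.2408]
tool_rot: [1.0, -0.013, 0.0, 0.0]
force: [0.4, -6.0, 0.7]
finger_gap: 0.004
```

```bash
python3 -m jog '[[[0,0.5,0,0],[0,0.5,0,0],[0,0,0,0],[0,0,0,0],[0,0,0,0],[0,0,0,0],[0,0,0,0],[0,0,0,0]]]'
```

```text
t: 18.6
tcp_pos: [0.5612, 0.0275, 0.2408]
tool_rot: [1.0, -0.012, 0.0, 0.001]
force: [-0.4, -10.0, -0.6]
finger_gap: -0.001
```

The force has doubled to 10 N and the TCP lags, so the cleat is against the far wall. I'll back off and then lift clear.

```bash
python3 -m jog '[[[0,-2,0,0],[0,-4,0,0],[0,-8,0,0],[0,-10,0,0],[0,-12,0,0],[0,-14,0,0],[0,-15,0,0],[0,-15,0,0]]]'
python3 -m jog '[[[0,0,15,0],[0,0,20,0],[0,0,20,0],[0,-10,20,0],[0,-20,20,0],[0,-30,20,0],[0,-40,15,0],[0,-40,10,0]]]'
python3 -m jog '[[[0,-40,0,0],[0,-40,0,0],[0,-40,0,0],[0,-30,0,0],[0,-20,0,0],[0,-10,0,0],[0,0,0,0],[0,0,0,0]]]'
python3 tilt.py; python3 - <<'E'
from h import *
im,c=board('top'); W=ray('top',c[:,0],.083)*1000
r=cv2.minAreaRect(W[:,:2].astype(np.float32));print(r,cv2.boxPoints(r).round(1).tolist())
a=manip.snapshot('scene')[110:270,130:390];b=im[100:260,150:410]
cv2.imwrite('pics/c6.png',cv2.resize(cv2.cvtColor(np.vstack([a,b]),cv2.COLOR_RGB2BGR),None,fx=1.85,fy=1.85))
E
```

```text
t: 19.6
tcp_pos: [0.561, -0.0527, 0.2407]
tool_rot: [1.0, -0.013, 0.0, 0.0]
force: [0.3, 0.6, 0.1]
finger_gap: 0.0
t: 20.6
tcp_pos: [0.561, -0.1918, 0.3829]
tool_rot: [1.0, -0.012, 0.001, 0.0]
force: [0.4, 0.4, 0.5]
finger_gap: 0.002
t: 21.6
tcp_pos: [0.5611, -0.3702, 0.3807]
tool_rot: [1.0, -0.012, -0.0, -0.0]
force: [-0.3, 0.1, 0.5]
finger_gap: -0.003
high-x edge slope 0.050126352382794885 x at ends [657.1 667.5] y 32.99851201449698 241.45456123560948 res 0.33124684523774417
((559.8897094726562, 132.41729736328125), (208.7222137451172, 194.6240234375), 88.33589935302734) [[459.6000061035156, 30.899999618530273], [654.0999755859375, 25.299999237060547], [660.2000122070312, 233.89999389648438], [465.6000061035156, 239.60000610351562]]
```

View pics/c6.png

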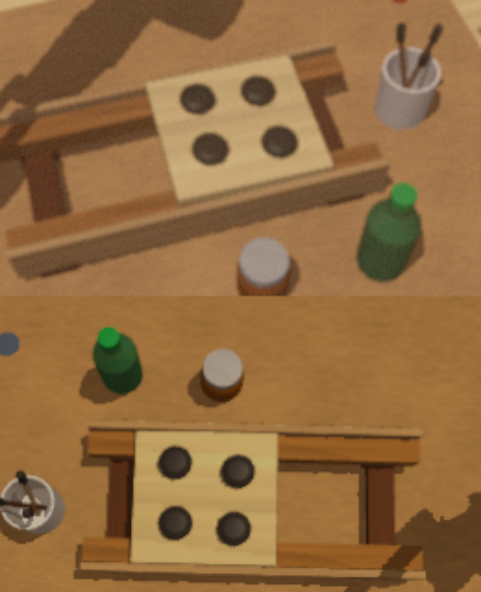

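The top view gives a yaw of 88.3°, matching the rack, so the slope in the scene view is tilt. The cleat is at y ≈ 217 mm against 216 mm for the notch, all four pieces are standing and the bystanders look unmoved.

```bash
python3 -c "
from station import manip
print(manip.sign_off())"
```

```text
the job is handed in; nothing more can be done
None
```

I pushed the ware board along the rails with the closed fingertips on its trailing edge until its cleat stopped against the notches' far wall. I then backed the hand off and handed the job in at about 22 s; no verdict was reported.

- **Push force:** friction was about 4–5 N all the way. At the wall the reading rose to 10 N and the arm stopped advancing. The limit is 40 N.
- **Cleat position:** after the hand left, the top view put the cleat about 1 mm from the notch along the rails. The push itself ended against the far wall, which would put it about 4 mm past the notch point. Both are within the 7 mm allowed.
- **Board angle:** the board's direction matched the rails at 88.3°. The scene view showed an apparent slope about 0.018 steeper than before, where a dropped leading end should give about 0.022.
- **Everything else:** all four clay pieces were standing on the board. The bottle, mug and jar looked unmoved by eye, but I did not measure them.

**Checks that were weak or disagreed:**
- I felt no clear jump in force when the cleat dropped. The evidence for the drop is a small change in vertical force, the tilt and the wall contact.
- The contact-based estimate put the cleat about 6 mm past the notch rather than 1–4 mm. It assumed the fingertips reach 11 mm ahead of the tool's centre.

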